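Square a profile bar against the router fence

TASK

Push the loose aluminium bar across the board until it lies flush along the whole fence and has pressed both brass pins in: the pins are stiff, so push it at one end and then the other. Then slide it along the fence until its end is fully home against the end stop, still flush, and let go. Keep the bar flat on the board, touch the pins only with the bar, push gently (never harder than about 18 N), and leave everything else where it is.

Things in the scene. Friction and masses are not known exactly. Their poses are not given: they have to be found in the camera images.
- fixture: Fixed plywood board 340 (x) x 540 (y) x 18 mm; origin at the centre of its underside. On it, parallel to y, a steel angle fence (upright plate 8 mm thick, 30 mm above the board, y = -230 to +230 mm) on slots: hand-set, now clamped fast with its face, looking to -x, anywhere from x = 50 to 70 mm. End stop: fixed steel block 30 mm high, x = -20 to 48, y = 200 to 230 mm; stop face y = +200 mm.
- corner (a point): Where the fence face at its middle setting, the stop face and the board's top meet: (60, 200, 18) mm in the fixture's frame, same axes; the true fence face lies up to 10 mm to either side in x. In front of the fence the board is clear, but for a loose wooden offcut (45 x 70 x 22 mm) near the board's corner at about x = -135, y = +215 mm.
- bar: Loose aluminium profile bar, 40 (x) x 340 (y) x 25 mm high, 0.35 to 0.7 kg, smooth (friction about 0.25); origin at the centre of its underside, on the board's top. Its +x face looks to the fence, its +y end to the stop. Starts 42 to 83 mm short of the fence at its middle, up to 0.12 rad askew, about 40 to 75 mm short of the stop. To slide it home, push its -y end (y = -170 mm).
- bar_right (a point): On the bar's fence-side face, at its -y end, mid-height: (20, -170, 12.5) mm in the bar's frame.
- bar_left (a point): On the bar's fence-side face, at its +y end, mid-height: (20, 170, 12.5) mm in the bar's frame. Home against the stop means y = 200 mm in the fixture's frame.
- pin_right (a joint): How far the right brass pin is pressed in, m. The pin (12 mm diameter, along x, 12.5 mm above the board) passes through the fence at fixture y = -105 mm; at 0 its tip stands 12 mm out of the fence face, at 0.012 it is flush. Starts at 0 to 0.005; no spring, stays where it is pushed; takes about 6 N to move.
- pin_left (a joint): The same for the left brass pin, at fixture y = +95 mm; also 6 N. A push opposite one pin takes about 8 to 12 N in all, nearly twice as much when both pins move at once; the force rises steeply once the bar meets the fence.

How it is judged:
By the outcome, as a careful person would: the job done as asked, in the order asked, and still so for the second after the job is handed in, with the robot touching nothing.
It also fails if it takes over 72 s, if anything falls off the work surface, if the arm or the gripper's body presses on something with over 40 N, if the wrist force passes 120 N, or if a joint passes its speed limit or range.

ROBOT

A 7-joint arm with a two-finger parallel gripper is mounted at the origin on the work surface. World frame = base frame: x ahead of the robot, y to its left, z up, the work surface at z = 0. Lengths are in mm, angles in rad, forces in N, time in s.
With the tool pointing down it reaches from about 425 to 1025 mm from the base axis. Payload 3.6 kg.
Tool frame: the origin (TCP) lies on the centre line of the jaws, within the pads' length; the fingertips stand 14 mm ahead of it and the grasp point (between the pads) lies 5 mm behind it (ctrl.nose_length is the distance from the TCP to the fingertips, in mm); z points along the fingers, y is the direction in which the jaws open and shut (so a half turn about z gives the same grasp; the last joint's range is limited). The gripper opens to 85 mm and grips with 20 to 120 N. Pads are 22 mm wide; open, the fingers measure 114 mm over their backs; the gripper's body (76 mm by 85 mm) begins 54 mm behind the grasp point. The pads swing forward as they close: fully open they stand 13 mm farther back than shut.
Start: joints at [-1.194, 0.591, 0.048, 1.609, -0.033, 0.943, -0.034], TCP at [328.21, 646.458, 218.302] pointing down, gripper open.
Joint ranges: [-2.69, 2.69], [-0.47, 2.24], [-1.27, 1.36], [0.19, 2.51], [-1.53, 4.68], [0.08, 2.07], [-3.09, 3.09]. Speed limits (rad/s): [2.57, 2.57, 3.14, 3.14, 3.14, 3.14, 3.14].

INTERFACE

Orientations are given as a 3x3 rotation matrix whose columns are the frame's x, y, z axes.
In Python, from rig import ctrl, jaws, optics, hand_in gives the robot as it stands. Calls block until the motion is done:
- ctrl.move_to(position, orientation): joint-space move of the TCP to a pose.
- ctrl.move_l(position, orientation=None, feed=150, force_limit=None): straight line of the TCP; orientation=None keeps the orientation; feed is the mean speed in mm/s. With force_limit (N) it stops when the force on the tool has changed by that much, and returns True; else False.
- ctrl.move_joints(angles): joint-space move.
- jaws.gripper_to(opening, squeeze=None): finger opening in mm; squeeze is the grip in N (None keeps the last); returns when the fingers have stopped.
- ctrl.dwell(seconds).
- ctrl.solve_ik(position, orientation): joint angles nearest the present ones, or None.
- ctrl.get_obs(): the state.
- optics.camera(name): name is "side" or "top" or "wrist"; returns a dict with "color" (400x640x3 uint8, blue, green, red), "K" (3x3 intrinsics, pixels), "rvec" (rotation vector, rad) and "tvec" (3), from world to camera coordinates, as OpenCV has them; the wrist camera has in their place "tool_from_camera" (4x4, takes a point from camera to tool coordinates, whose origin is the TCP and whose axes are the flange's). Camera axes: x right, y down, z forward; pixel columns grow to the right and rows downward; lengths in mm; the calibration is good to about 2 mm. A picture is of the moment at which its call begins: read the wrist's pose just before it. There is no depth.
A pose or a line that the arm cannot do raises ctrl.PlanningError and nothing moves.
- hand_in(): hands the job in, once; it reports no verdict.
The state is a dict: "clock": time; "joint_pos": joint angles; "qd": joint speeds; "tau": joint torques, N m; "tool_pos": TCP position; "tool_rot": TCP orientation; "force": force on the tool from outside, world axes, zero at the start; "wrist_torque": the same for the moment, N m; "width": finger opening in mm.
Only numpy, scipy, OpenCV 4.12 (cv2) and the standard library are available. Lean on these libraries where they do the work, as an engineer would, in place of code of your own. Each camera call takes 0.05 s, during which the arm holds its last target.

## Working session

There is one attempt and no reset: what is moved stays moved. The work goes in short steps, each a Python script; the robot and the scene stay as the last script left them, time stands still between calls to the robot, and variables do not carry over. Pictures are saved under pics/ and viewed, and the job is handed in when it is done.

```bash
ls; mkdir -p pics; python3 - <<'E'
from rig import ctrl,jaws,optics
import cv2,numpy as np
o=ctrl.get_obs()
for k in o: print(k,np.round(o[k],3).tolist())
for n in("side","top","wrist"):
    d=optics.camera(n); cv2.imwrite(f"pics/{n}0.png",d["color"])
    print(n,{k:np.round(v,4).tolist() for k,v in d.items() if k!="color"})
print(ctrl.nose_length)
E
```

```text
pics
clock 0.0
joint_pos [-1.194, 0.592, 0.048, 1.61, -0.033, 0.943, -0.034]
qd [-0.001, -0.001, -0.0, -0.001, -0.001, 0.0, -0.002]
tau [0.001, -54.87, 1.547, -19.812, 0.009, 0.009, 0.0]
tool_pos [327.817, 645.66, 217.128]
tool_rot [[-0.892, 0.453, -0.001], [0.453, 0.892, -0.002], [-0.0, -0.002, -1.0]]
force [0.272, 0.66, -0.098]
wrist_torque [-0.005, 0.02, -0.009]
width 85.712
side {'K': [[366.2052, 0.0, 322.909], [0.0, 366.2052, 194.4849], [0.0, 0.0, 1.0]], 'rvec': [0.5063, -2.7515, 1.0903], 'tvec': [559.395, 172.3342, 569.5171]}
top {'K': [[364.9593, 0.0, 320.1031], [0.0, 364.9593, 196.6566], [0.0, 0.0, 1.0]], 'rvec': [2.1817, -2.1445, 0.1443], 'tvec': [17.31, 603.4035, 615.2177]}
wrist {'K': [[353.0825, 0.0, 321.954], [0.0, 353.0825, 198.3909], [0.0, 0.0, 1.0]], 'tool_from_camera': [[0.0011, -0.9579, -0.287, 73.141], [1.0, 0.0014, -0.0008, 0.6492], [0.0012, -0.287, 0.9579, -155.9937], [0.0, 0.0, 0.0, 1.0]]}
14.0
```

View pics/top0.png

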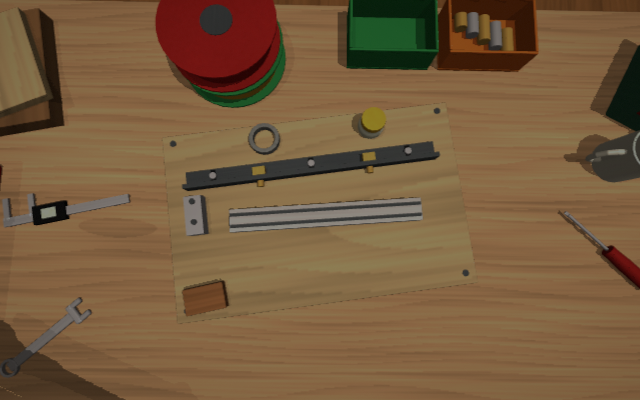

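View pics/side0.png

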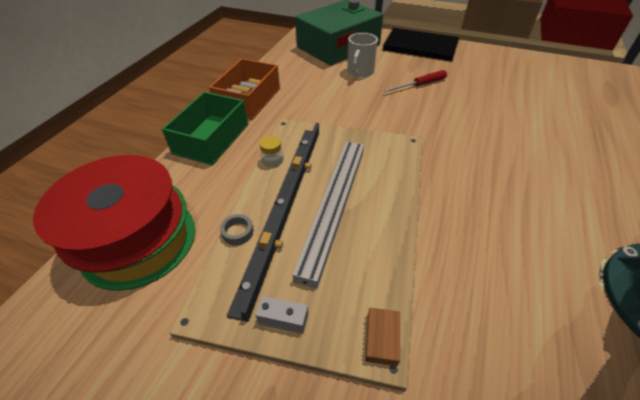

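View pics/wrist0.png

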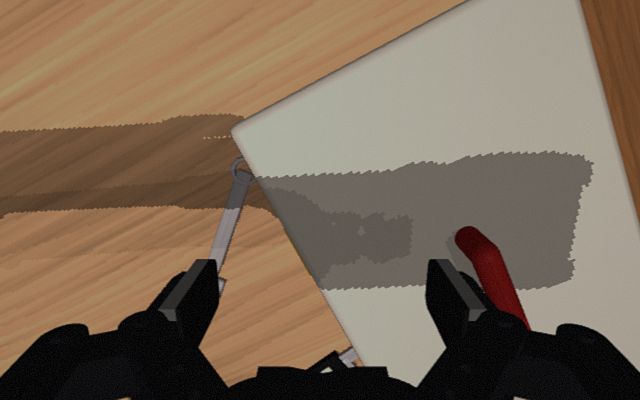

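The top view shows the board with corners near (163,136), (447,103), (475,281) and (178,321). The fence runs (185,180)-(437,150), and the bar spans (229,208)-(422,219). The stop block is at (195,215) and the offcut at (205,298). Next I'll zoom in to get sharper corners.

```bash
cat > h.py <<'E'
import cv2,numpy as np,json
def P(d):
    R=cv2.Rodrigues(np.array(d["rvec"]))[0]; return R,np.array(d["tvec"]).reshape(3)
def plane(d,uv,z):
    R,t=P(d); uv=np.atleast_2d(uv).astype(float)
    r=np.c_[uv,np.ones(len(uv))]@np.linalg.inv(d["K"]).T@R; c=-R.T@t
    return c+r*((z-c[2])/r[:,2])[:,None]
def tri(d1,u1,d2,u2):
    M=[np.array(d["K"])@np.c_[P(d)] if 0 else np.array(d["K"])@np.hstack([P(d)[0],P(d)[1][:,None]]) for d in(d1,d2)]
    X=cv2.triangulatePoints(M[0],M[1],np.array(u1,float).T,np.array(u2,float).T); return (X[:3]/X[3]).T
def proj(d,X):
    return cv2.projectPoints(np.atleast_2d(X).astype(float),np.array(d["rvec"]),np.array(d["tvec"]),np.array(d["K"]),None)[0][:,0]
E
python3 - <<'E'
from rig import optics
import cv2,pickle
c={n:optics.camera(n) for n in("top","side")}
pickle.dump(c,open("c0.pkl","wb"))
def crop(n,x0,y0,x1,y1,s,out):
    cv2.imwrite("pics/"+out,cv2.resize(c[n]["color"][y0:y1,x0:x1],None,fx=s,fy=s,interpolation=cv2.INTER_CUBIC))
crop("top",155,95,315,215,5,"t1.png")
crop("top",155,210,315,330,5,"t3.png")
crop("top",320,95,480,215,5,"t2.png")
crop("top",320,180,480,300,5,"t4.png")
crop("side",170,220,330,340,5,"s1.png")
crop("side",280,110,440,230,5,"s2.png")
E
```

```text
(no output)
```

View pics/t1.png

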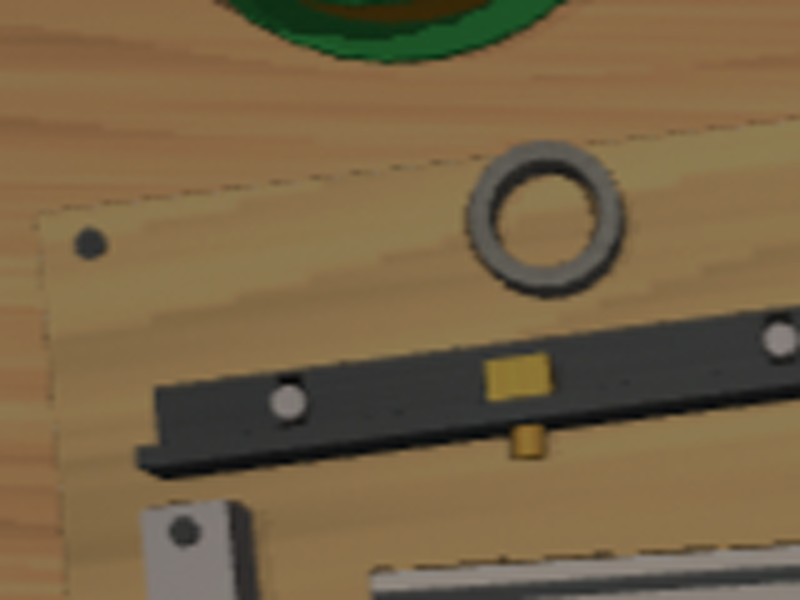

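View pics/t3.png

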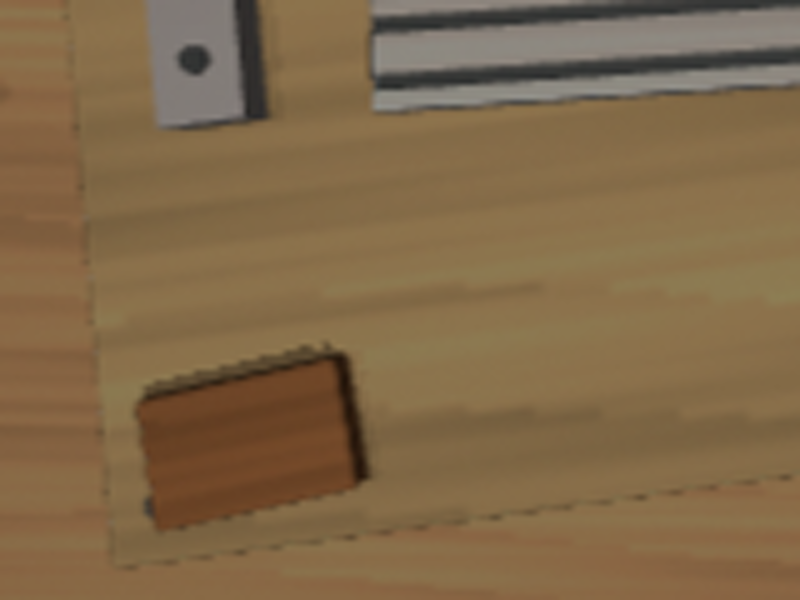

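View pics/t2.png

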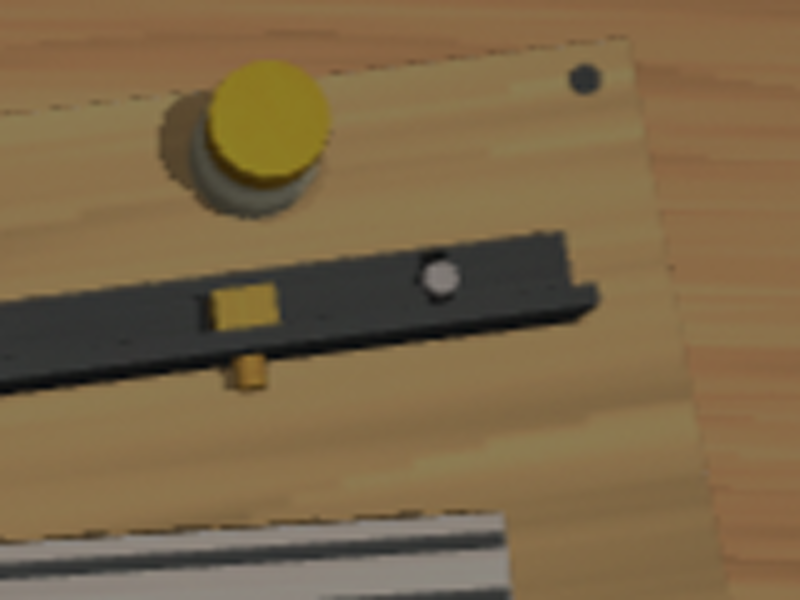

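View pics/t4.png

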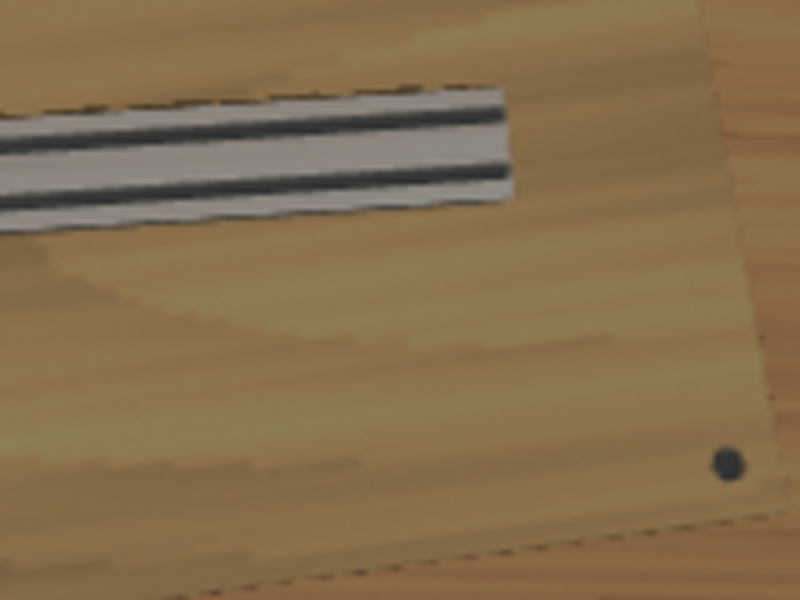

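View pics/s1.png

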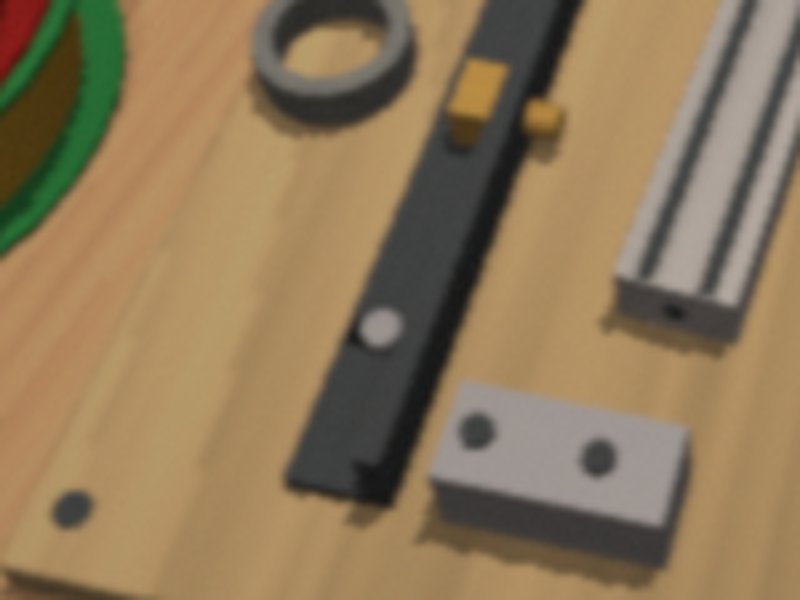

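View pics/s2.png

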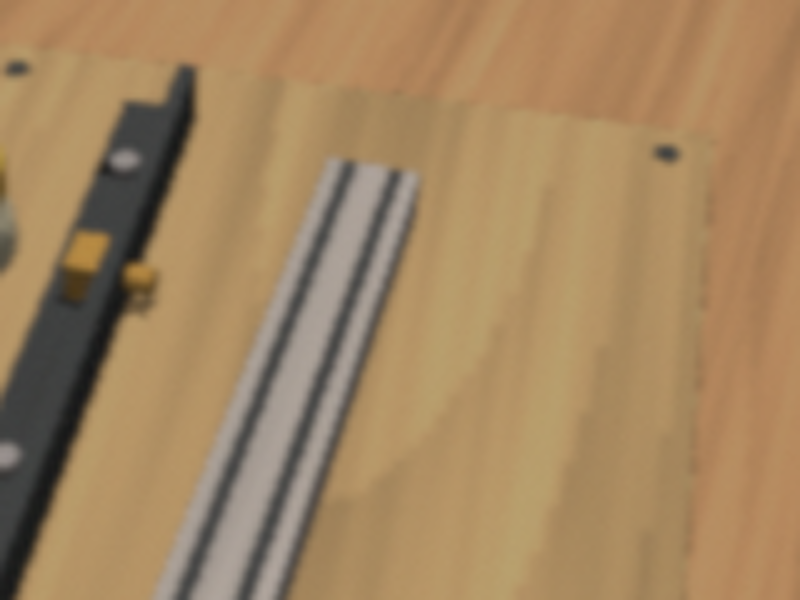

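```bash
cat > m0.py <<'E'
from h import *
import pickle
c=pickle.load(open("c0.pkl","rb")); T,S=c["top"],c["side"]
np.set_printoptions(suppress=True,precision=1)
bt=[(229,209.2),(229.8,232),(420,197.2),(422.6,219.2)]; bs=[(293,274.8),(317.7,280.6),(345.6,141),(363,144.2)]
print("tri bar",tri(T,bt,S,bs)); print("bar z43 top",plane(T,bt,43)); print("side",plane(S,bs,43))
bd=[(162.6,137.2),(445.6,102.2),(476.6,282),(177.2,323)]
B=plane(T,bd,18); print("board",B)
obj=np.array([[170,270],[170,-270],[-170,-270],[-170,270]],float)
o=obj-obj.mean(0); b=B[:,:2]-B[:,:2].mean(0)
U,s,Vt=np.linalg.svd(o.T@b); R=(U@Vt).T; th=np.arctan2(R[1,0],R[0,0]); ctr=B[:,:2].mean(0)
print("ctr",ctr,"th",round(th,4), "res",b-o@R.T)
fx=lambda X:(np.asarray(X)[:,:2]-ctr)@R
print("fence face",fx(plane(T,[(187.6,190.2),(435.6,159)],18)))
print("stop top",fx(plane(T,[(200.6,195),(203.2,233.6)],48)))
print("bar fix top",fx(plane(T,bt,43)),fx(plane(S,bs,43)))
print("holes/corner side", fx(plane(S,[(171,333.5)],18)), "bolts tri", )
# bolt marks on board: top/side
ht=[(172.6,143.3),(436.5,110.3),(465.2,272.4)]; hs=[(184.1,321.4),(283,123.2),(413,140.2)]
print("holes",tri(T,ht,S,hs),fx(plane(T,ht,18)),fx(plane(S,hs,18)))
off=[(182.6,290.3),(221,281),(227,305),(186.6,315.5)]
print("offcut",fx(plane(T,off,40)))
E
python3 m0.py
```

```text
tri bar [[ 576.8  187.7   41.3]
 [ 537.1  184.2   42.7]
 [ 604.3 -149.6   43. ]
 [ 566.  -153.7   42. ]]
bar z43 top [[ 577.2  187.4   43. ]
 [ 537.4  184.2   43. ]
 [ 604.5 -149.6   43. ]
 [ 565.5 -153.5   43. ]]
side [[ 575.7  188.4   43. ]
 [ 536.7  184.3   43. ]
 [ 604.2 -149.7   43. ]
 [ 566.2 -152.4   43. ]]
board [[ 711.9  323.3   18. ]
 [ 791.1 -208.9   18. ]
 [ 455.9 -256.1   18. ]
 [ 377.4  274.7   18. ]]
ctr [584.1  33.2] th 0.1459 res [[-1.1 -1.8]
 [-0.4  0.3]
 [ 0.8  2.5]
 [ 0.7 -1. ]]
fence face [[  63.1  230.8]
 [  63.  -232.1]]
stop top [[ 46.2 199.1]
 [-21.4 200.7]]
bar fix top [[  15.6  153.5]
 [ -24.3  156.1]
 [  -6.4 -183.9]
 [ -45.6 -182.1]] [[  14.3  154.7]
 [ -25.   156.3]
 [  -6.7 -183.9]
 [ -44.7 -181.1]]
holes/corner side [[164.6 270.6]] bolts tri
holes [[ 700.2  303.5   19.2]
 [ 774.2 -191.1   18.4]
 [ 472.4 -236.2   17.8]] [[ 154.6  250.9]
 [ 156.  -249.7]
 [-149.5 -250.3]] [[ 154.7  250.1]
 [ 155.3 -250. ]
 [-149.9 -250.2]]
offcut [[-112.9  246.8]
 [-105.9  180.1]
 [-147.3  173.9]
 [-155.6  243.6]]
```

The top view and the side triangulation agree to about 1 mm:

| Item | Measured |
|---|---|
| Fixture centre (world) | (584, 33) |
| Fixture yaw | 0.146 rad |
| Fence face | x ≈ 63 (fixture) |
| Stop face | y = 200 (fixture) |
| Bar gap, left end | about 48 mm |
| Bar gap, right end | about 70 mm |
| Bar gap to stop | about 45 mm |
| Board top height | about 18 |
| Bar top height | about 42–43 |

I'll go in with the fingers closed.

```bash
cat > w.py <<'E'
from rig import ctrl,jaws,optics
from h import *
np.set_printoptions(suppress=True,precision=2)
ctr=np.array([584.1,33.2]); th=0.1459
c_,s_=np.cos(th),np.sin(th); RF=np.array([[c_,-s_],[s_,c_]])
def W(x,y,z): return np.array([*(ctr+RF@[x,y]),z])
def F(p): p=np.asarray(p); return np.array([*((p[:2]-ctr)@RF),p[2]])
def ori(a=np.pi):  # tool x at fixture angle a
    t=th+a; X=np.array([np.cos(t),np.sin(t),0]); Z=np.array([0,0,-1.]); return np.c_[X,np.cross(Z,X),Z]
def st(tag=""):
    o=ctrl.get_obs(); f=np.array(o["force"]); print(tag,"t",round(o["clock"],2),"fix",F(o["tool_pos"]),"F",np.r_[f[:2]@RF,f[2]]); return o
def snap(n,out,box=None,s=1):
    d=optics.camera(n); i=d["color"]
    if box: x0,y0,x1,y1=box; i=cv2.resize(i[y0:y1,x0:x1],None,fx=s,fy=s,interpolation=cv2.INTER_CUBIC)
    cv2.imwrite("pics/"+out,i); return d
E
python3 - <<'E'
from w import *
jaws.gripper_to(0); st("closed")
ctrl.move_to(W(-78,-33,110),ori()); st("above")
print(ctrl.move_l(W(-78,-33,45),feed=120,force_limit=8)); st("down")
snap("side","side1.png",(200,100,440,280),3.3); snap("top","top1.png")
E
```

```text
closed t 1.02 fix [-164.01  643.96  218.31] F [ 0.61 -0.16  0.15]
above t 3.47 fix [-77.27 -32.08 110.15] F [ 0.86 -0.56  0.4 ]
False
down t 4.16 fix [-77.68 -32.86  45.14] F [-0.34 -0.25  0.53]
```

View pics/side1.png

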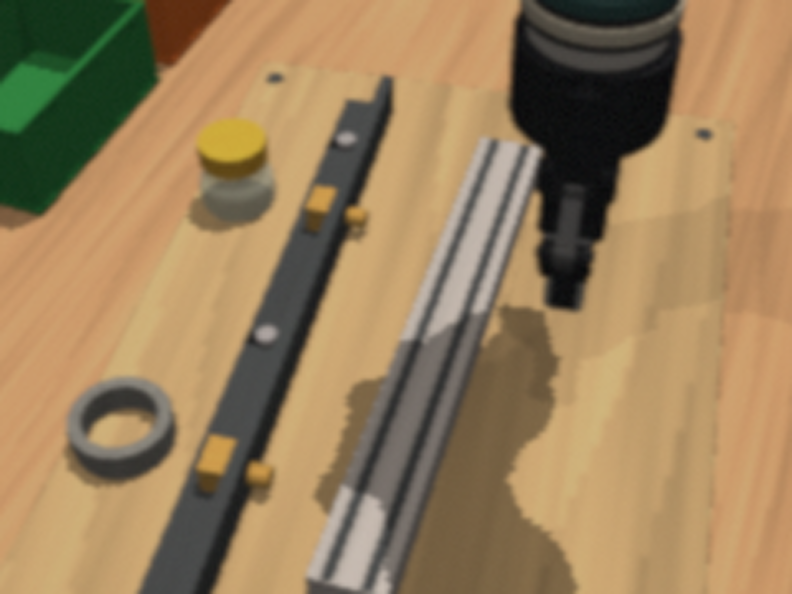

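View pics/top1.png

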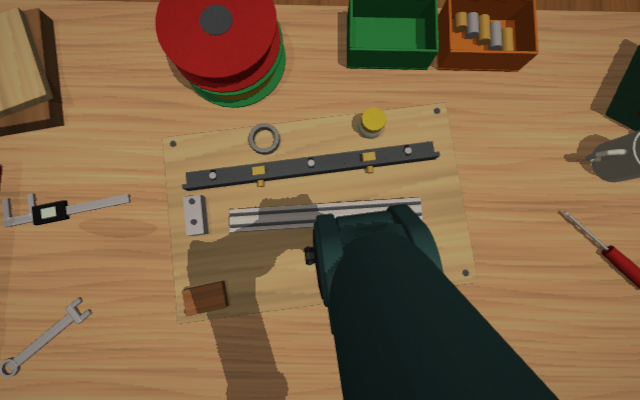

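The side view shows the closed fingertips at about pixel (370,193), clear of the bar on its near side. I'll lower them and push the bar towards the pins.

```bash
python3 - <<'E'
from w import *
d=optics.camera("side"); print("tip pred",proj(d,W(-77.7,-33,31)))
print(ctrl.move_l(W(-78,-33,37),feed=40,force_limit=5)); st("down")
print(ctrl.move_l(W(-55,-33,37),feed=60,force_limit=6)); st("pre")
print(ctrl.move_l(W(-10,-33,37),feed=40,force_limit=6)); st("pushed")
snap("side","side2.png",(200,100,440,280),3.3)
E
```

```text
tip pred [[368.59 200.95]]
False
down t 4.66 fix [-78.26 -33.    36.76] F [-0.78 -0.15 -0.1 ]
False
pre t 5.19 fix [-54.75 -32.97  36.95] F [-0.33 -0.41  0.73]
False
pushed t 6.47 fix [-10.49 -33.04  36.94] F [ 0.15 -0.82  0.45]
```

View pics/side2.png

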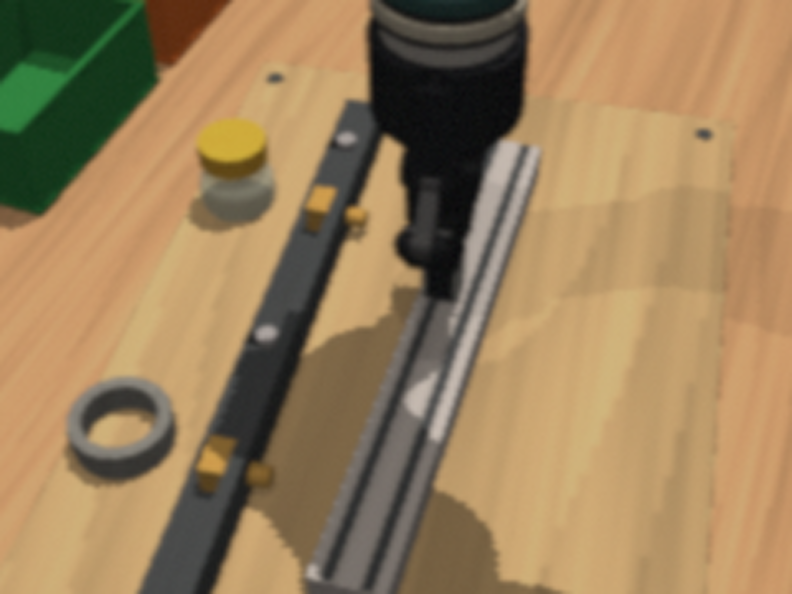

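The bar hasn't moved: the fingers passed over it, which means the tips are higher than I assumed. I'll measure the tip height.

```bash
python3 - <<'E'
from w import *
o=ctrl.get_obs(); print(o["width"],o["tool_pos"],np.array(o["tool_rot"]))
ctrl.move_l(W(-10,-33,60),feed=120)
ctrl.move_l(W(-85,-33,60),feed=200)
ctrl.move_l(W(-85,-33,40),feed=100)
o=st()
d=snap("side","side3.png",(300,120,440,225),5.5)
for z in(15,26,30,35,40,45,50,55): print(z,proj(d,W(*F(o["tool_pos"])[:2],z)))
snap("wrist","wrist3.png")
E
```

```text
0.02959269904830852 [578.58  -1.02  36.97] [[-0.99 -0.15 -0.  ]
 [-0.15  0.99 -0.  ]
 [ 0.   -0.   -1.  ]]
 t 7.73 fix [-84.24 -32.88  39.51] F [ 0.59 -0.19  0.31]
15 [[371.3  207.24]]
26 [[371.84 203.35]]
30 [[372.03 201.92]]
35 [[372.28 200.1 ]]
40 [[372.54 198.27]]
45 [[372.79 196.42]]
50 [[373.05 194.54]]
55 [[373.31 192.65]]
```

View pics/side3.png

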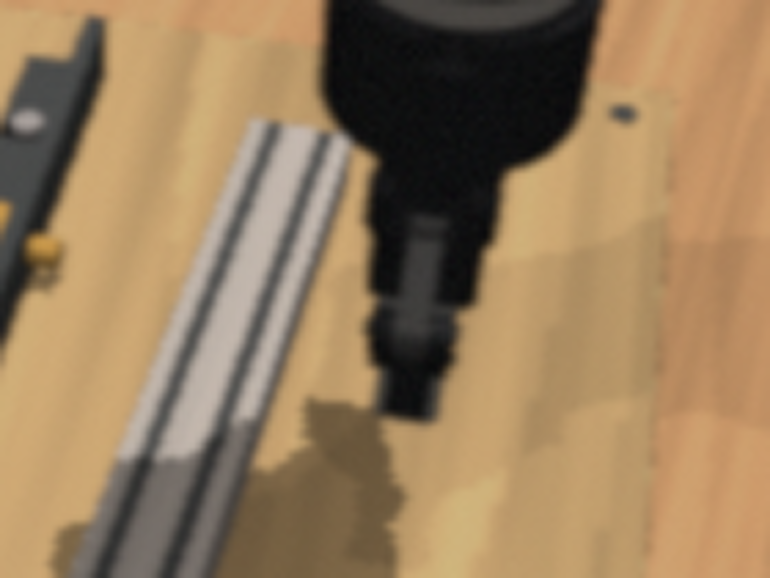

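View pics/wrist3.png

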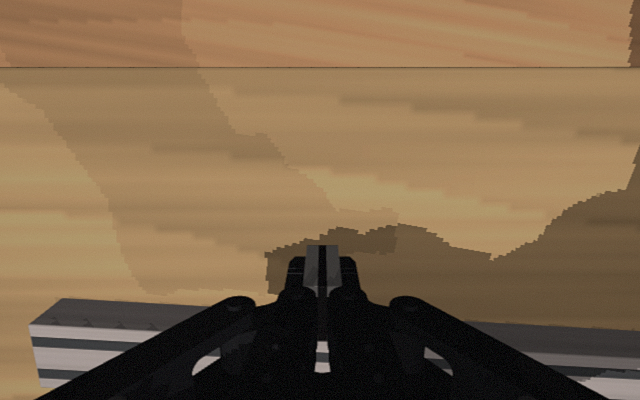

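```bash
python3 - <<'E'
from w import *
d=optics.camera("wrist"); M=np.linalg.inv(np.array(d["tool_from_camera"])); K=np.array(d["K"])
for x in(11,-11):
  for y in (0,11):
    for z in(-15,-10,-5,0,7,14):
      p=K@(M@[x,y,z,1])[:3]; print(x,y,z,p[:2]/p[2])
i=d["color"]; cv2.imwrite("pics/wz.png",cv2.resize(i[220:400,220:420],None,fx=4,fy=3.3,interpolation=cv2.INTER_CUBIC)*1)
snap("top","top3.png",(200,160,360,280),5)
E
```

```text
11 0 -15 [320.9  241.84]
11 0 -10 [320.94 237.31]
11 0 -5 [320.98 233.05]
11 0 0 [321.01 229.03]
11 0 7 [321.06 223.77]
11 0 14 [321.1  218.91]
11 11 -15 [346.32 241.87]
11 11 -10 [345.59 237.34]
11 11 -5 [344.9  233.08]
11 11 0 [344.25 229.06]
11 11 7 [343.4 223.8]
11 11 14 [342.61 218.94]
-11 0 -15 [320.89 286.9 ]
-11 0 -10 [320.93 281.23]
-11 0 -5 [320.96 275.88]
-11 0 0 [321.   270.82]
-11 0 7 [321.04 264.19]
-11 0 14 [321.08 258.04]
-11 11 -15 [345.3  286.93]
-11 11 -10 [344.63 281.26]
-11 11 -5 [343.99 275.91]
-11 11 0 [343.39 270.85]
-11 11 7 [342.6  264.22]
-11 11 14 [341.86 258.07]
```

View pics/wz.png

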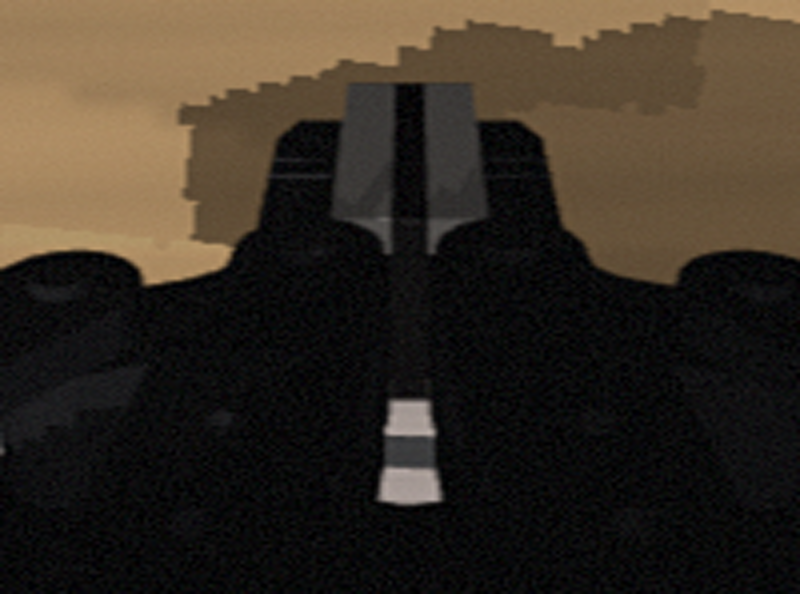

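View pics/top3.png

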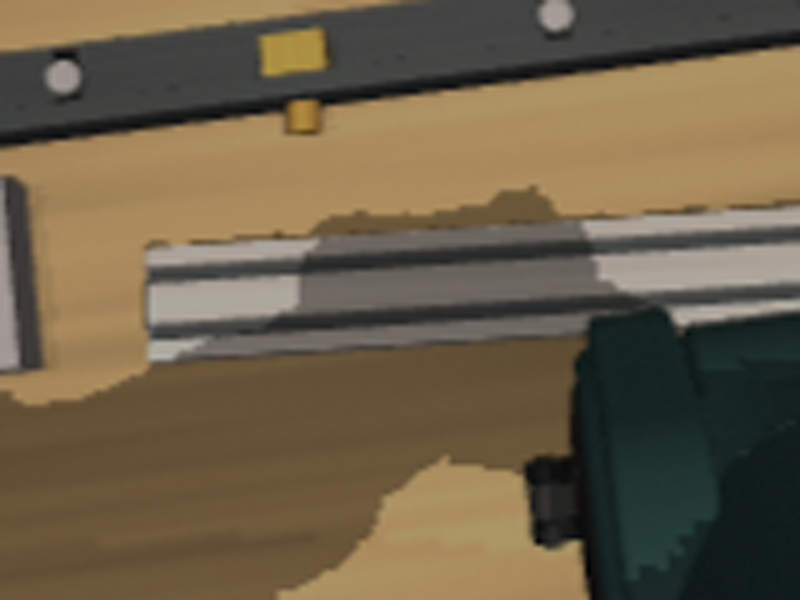

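The wrist and side views both put the tips several mm behind the stated 14 mm nose. I'll find the tip height by touching the bare board gently.

```bash
python3 - <<'E'
from w import *
print(ctrl.move_l(W(-85,-33,28),feed=40,force_limit=4)); st()
r=ctrl.move_l(W(-85,-33,4),feed=12,force_limit=4); o=st(f"touch {r}")
d=snap("side","side4.png",(300,120,440,225),5.5)
E
```

```text
False
 t 8.38 fix [-85.32 -32.98  27.64] F [0.13 0.17 0.17]
touch True t 10.12 fix [-85.02 -33.01   5.11] F [-0.22  0.25  4.7 ]
```

View pics/side4.png

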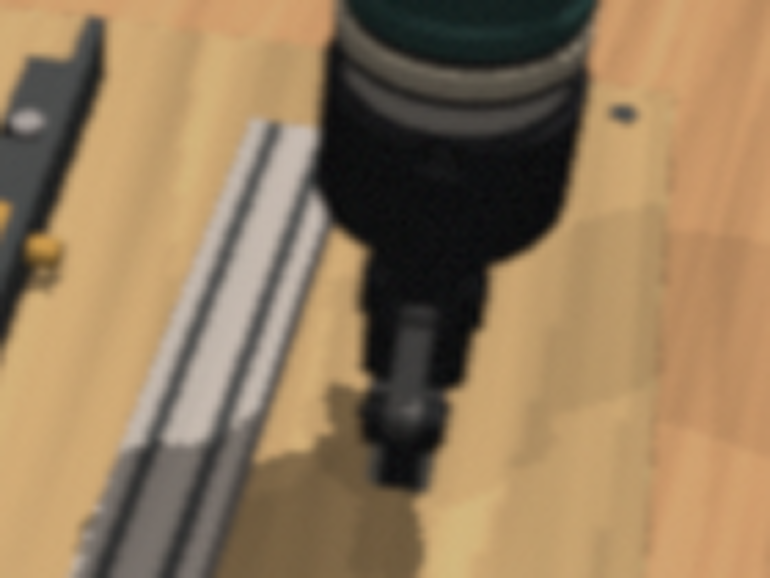

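Touch gives tips at TCP z + 13 with the jaws shut, so I'll push at TCP z = 7, which puts the tips 2 mm above the board.

```bash
python3 - <<'E'
from w import *
ctrl.move_l(W(-80,-33,7.5),feed=60); st()
print(ctrl.move_l(W(-20,-33,7.5),feed=40,force_limit=6)); st("pushed")
snap("side","side5.png",(200,100,440,280),3.3);snap("top","top5.png",(155,130,475,330),2.5)
E
```

```text
t 10.43 fix [-79.2  -32.96   7.61] F [-0.64 -0.03 -0.05]
False
pushed t 12.07 fix [-19.94 -32.92   7.57] F [-1.52  0.33 -0.18]
```

View pics/side5.png

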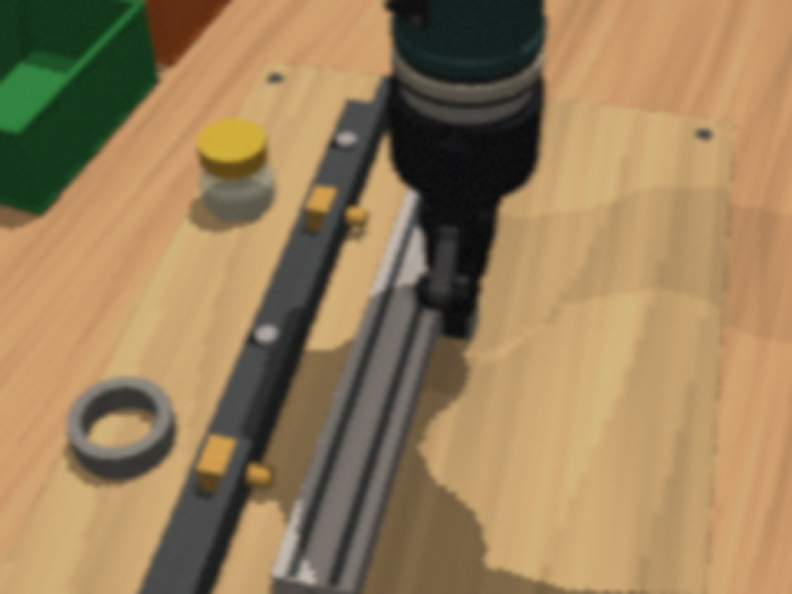

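View pics/top5.png

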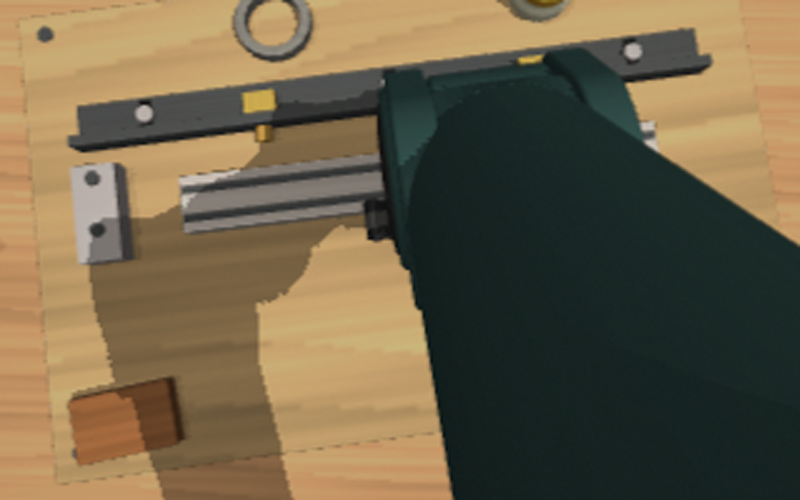

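The bar now moves with the fingers, with about 1 N of drag. Its top-left corner is at about (226.8,200.5) and its right end at about (417,178). I'll work out the current angle.

```bash
python3 - <<'E'
from w import *
import pickle
c=pickle.load(open("c0.pkl","rb"));T=c["top"];S=c["side"]
print([F(p) for p in plane(T,[(226.7,200.4),(228.5,222.9),(417,178.3)],43)])
print([F(p) for p in plane(S,[(200+275/3.3,100+573/3.3),(200+352/3.3,100+585/3.3)],43)])
E
```

```text
[array([ 31.6 , 156.07,  43.  ]), array([ -8.23, 156.84,  43.  ]), array([  27.84, -184.02,   43.  ])]
[array([ 29.33, 156.03,  43.  ]), array([ -7.25, 154.44,  43.  ])]
```

```bash
python3 - <<'E'
from w import *
ctrl.move_l(W(-26,-33,7.5),feed=60); ctrl.move_l(W(-26,-17,7.5),feed=80)
print(ctrl.move_l(W(8,-17,7.5),feed=35,force_limit=5)); st("centre push")
snap("side","side6.png",(200,100,440,280),3.3)
ctrl.move_l(W(-15,-17,7.5),feed=100); ctrl.move_l(W(-15,85,7.5),feed=150); st("at left")
snap("top","top6.png",(155,130,475,330),2.5)
E
```

```text
True
centre push t 13.54 fix [  0.36 -16.98   6.69] F [ 0.3  -0.24  1.  ]
at left t 14.7 fix [-14.97  83.73   7.49] F [ 0.14 -0.02 -0.54]
```

View pics/side6.png

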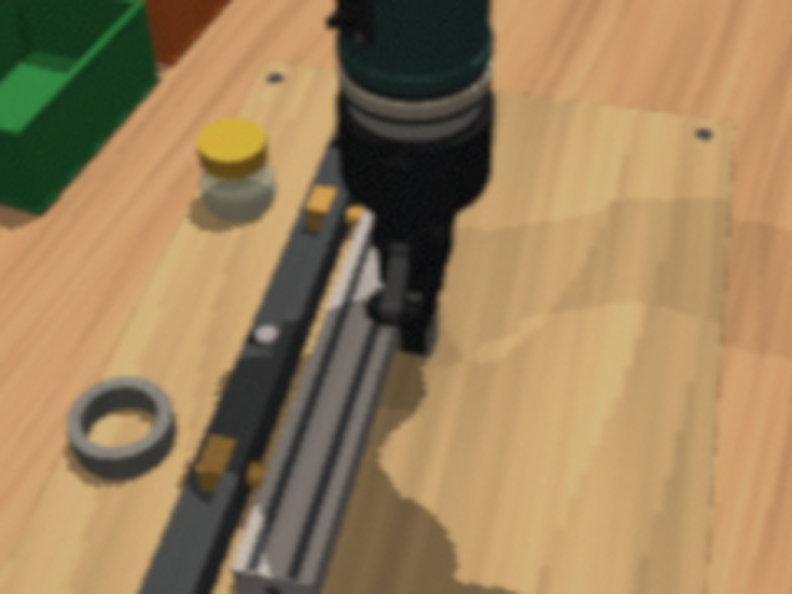

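View pics/top6.png

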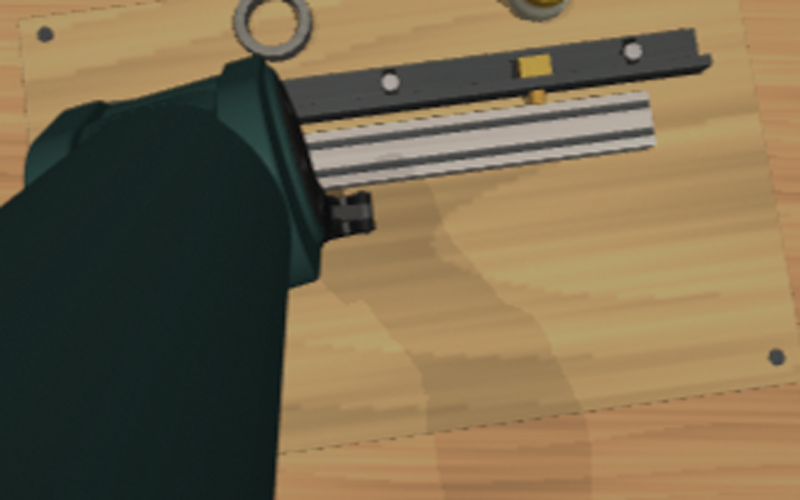

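The bar's fence face now touches both pins, seen at about (343,165) in the side view and (370,169) in the top view. I'll press the left end first.

```bash
python3 - <<'E'
from w import *
ctrl.move_l(W(-6,88,7.5),feed=60)
print(ctrl.move_l(W(20,88,7.5),feed=12,force_limit=13)); st("left push")
snap("side","side7.png",(200,100,440,280),3.3)
ctrl.dwell(0.2); st("hold")
E
```

```text
True
left push t 16.77 fix [ 7.78 89.1   5.86] F [-0.49 -0.26 -0.71]
hold t 17.02 fix [ 7.17 89.02  5.52] F [-1.18 -0.23 -0.76]
```

View pics/side7.png

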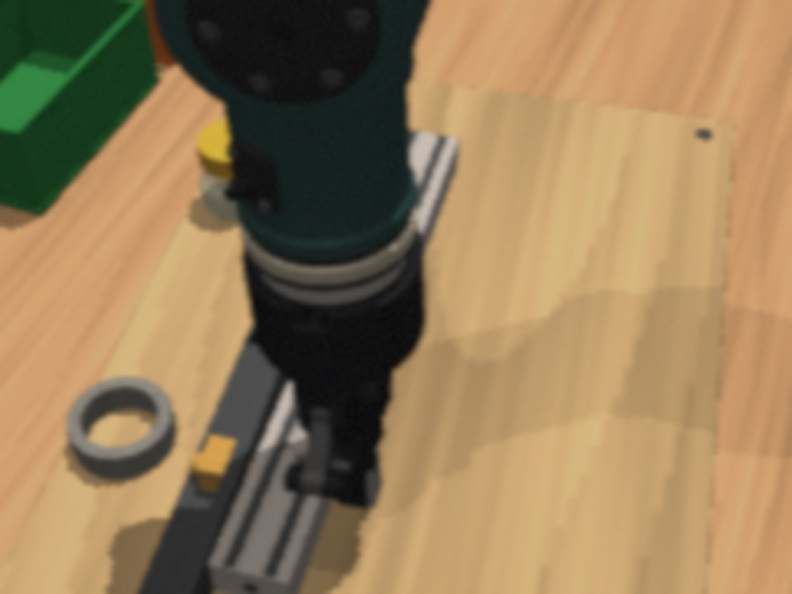

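```bash
python3 - <<'E'
from w import *
ctrl.move_l(W(-25,88,8.5),feed=100); ctrl.move_l(W(-45,-98,8.5),feed=200); st()
snap("top","top8.png",(155,130,475,330),2.5);snap("side","side8.png",(200,140,360,340),3)
E
```

```text
t 18.57 fix [-44.57 -96.33   8.45] F [ 0.78  0.36 -0.24]
```

View pics/top8.png

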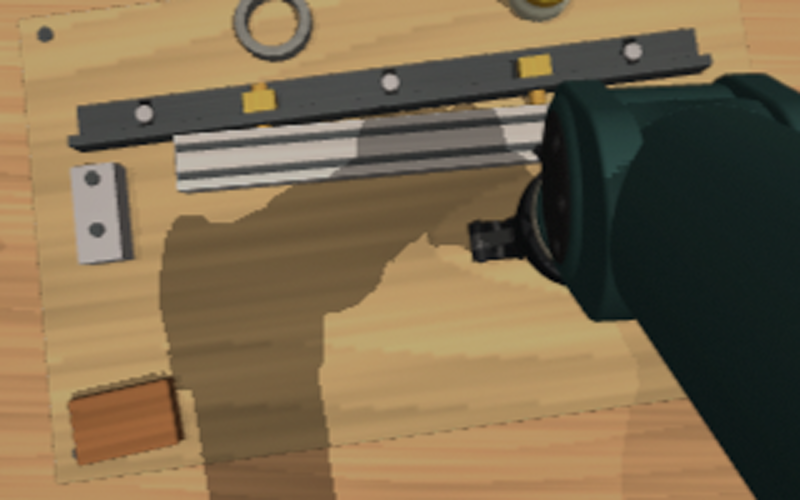

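View pics/side8.png

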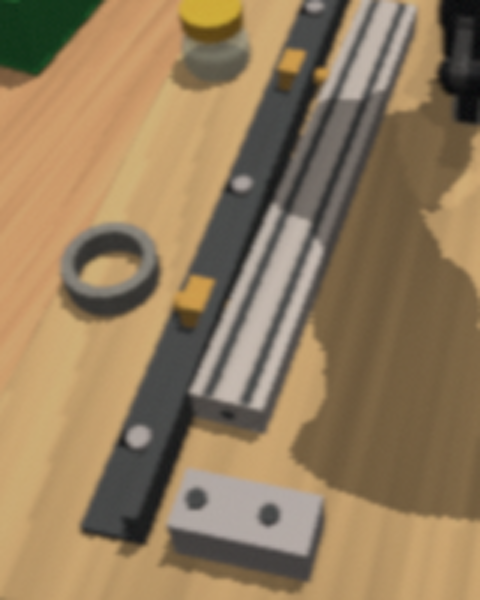

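The left end's corner is now against the fence at about (175,140) in the top crop, and the right end still stands out on its pin. Pressing the right end next.

```bash
python3 - <<'E'
from w import *
ctrl.move_l(W(-22,-98,8.5),feed=60)
print(ctrl.move_l(W(20,-98,8.5),feed=14,force_limit=13)); st("right push")
ctrl.move_l(W(-15,-98,8.5),feed=100)
ctrl.move_l(W(-20,80,8.5),feed=200); st()
snap("top","top9.png",(155,130,475,330),2.5);snap("side","side9.png",(200,140,360,340),3)
E
```

```text
True
right push t 21.98 fix [   9.51 -100.05    6.94] F [0.24 0.08 0.55]
 t 23.42 fix [-19.88  78.2    8.5 ] F [-1.35 -0.96  0.17]
```

View pics/top9.png

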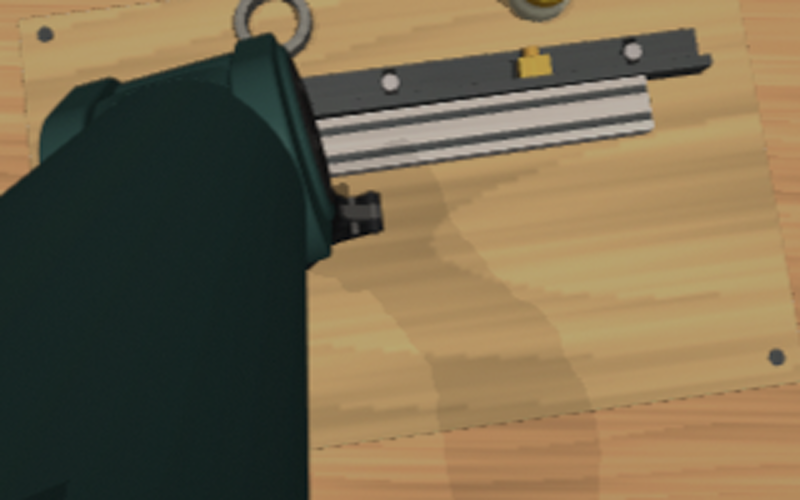

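View pics/side9.png

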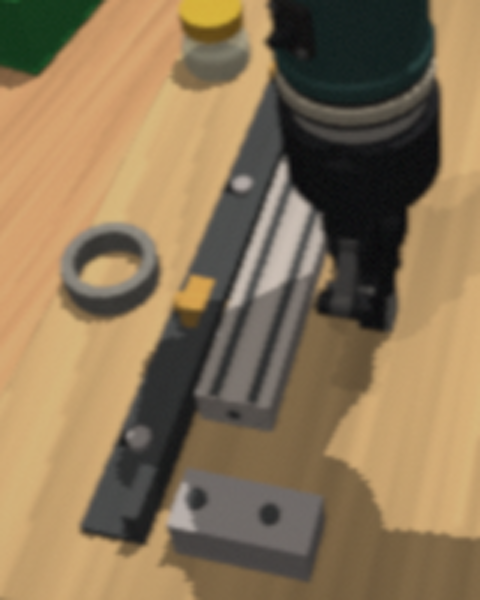

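The right side now looks seated: its pin's tail shows behind the block at about (530,50). The left end has eased out a little, so I'll push left again and then right again, recording the stop positions.

```bash
python3 - <<'E'
from w import *
ctrl.move_l(W(-3,80,8.5),feed=80)
print(ctrl.move_l(W(22,80,8.5),feed=12,force_limit=14)); st("left push2")
ctrl.move_l(W(-5,80,8.5),feed=100)
ctrl.move_l(W(-5,-98,8.5),feed=200); st()
print(ctrl.move_l(W(22,-98,8.5),feed=14,force_limit=14)); st("right push2")
snap("top","top10.png",(155,130,475,330),2.5)
ctrl.move_l(W(-5,-98,8.5),feed=100)
ctrl.move_l(W(-40,-120,8.5),feed=200); st()
snap("side","side10.png",(200,140,360,340),3)
E
```

```text
True
left push2 t 25.53 fix [ 9.32 80.21  7.05] F [-0.02  0.06 -0.01]
 t 26.86 fix [ -4.77 -96.     8.42] F [-0.77 -0.02 -0.38]
True
right push2 t 28.35 fix [  8.83 -98.13   7.2 ] F [ 0.93 -0.04 -0.49]
 t 29.04 fix [ -40.7  -121.15    8.45] F [ 0.36  0.22 -0.08]
```

View pics/top10.png

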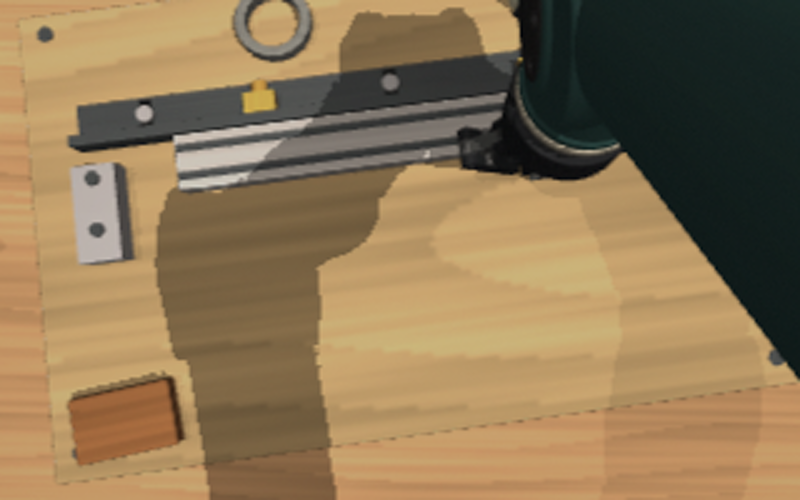

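View pics/side10.png

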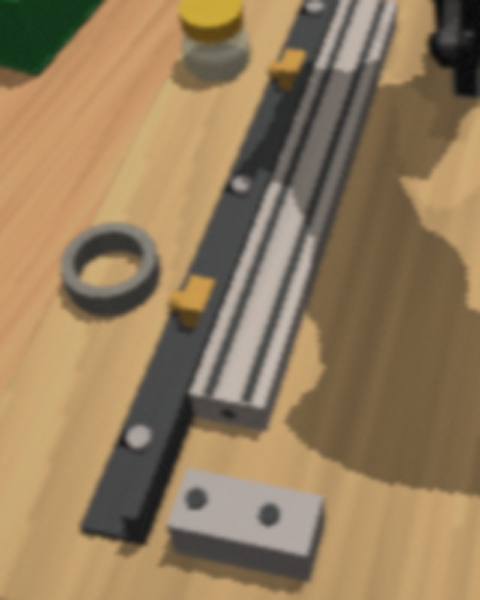

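The bar looks flush along the fence and both pin tails stand out behind. Next is the slide, pushing its −y end.

```bash
python3 - <<'E'
from w import *
ctrl.move_l(W(-40,-228,30),feed=200); ctrl.move_l(W(40,-228,30),feed=200); ctrl.move_l(W(40,-228,7.5),feed=80,force_limit=8); st("behind")
snap("side","side11.png",(200,100,360,340),2.5)
snap("top","top11.png",(155,130,475,330),2.5)
r=ctrl.move_l(W(40,-185,7.5),feed=25,force_limit=8); st(f"part {r}")
snap("side","side12.png",(200,100,360,340),2.5)
E
```

```text
behind t 30.7 fix [  37.9  -228.1     5.83] F [-1.03  0.05  4.34]
part False t 32.66 fix [  39.71 -185.23    7.49] F [-1.   -2.08 -0.56]
```

View pics/top11.png

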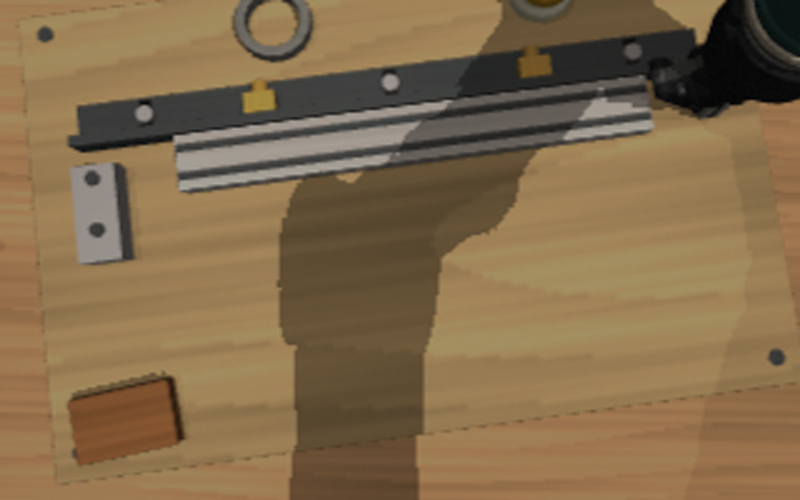

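View pics/side11.png

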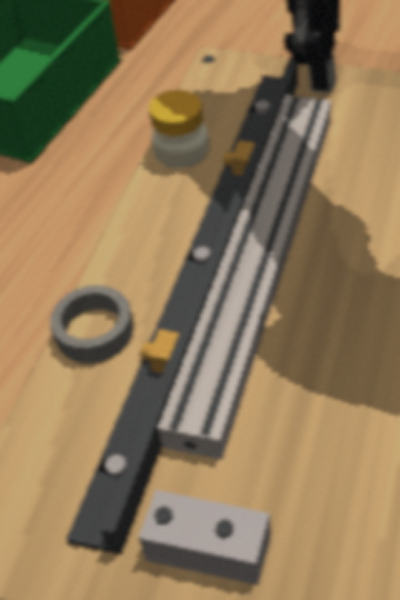

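View pics/side12.png

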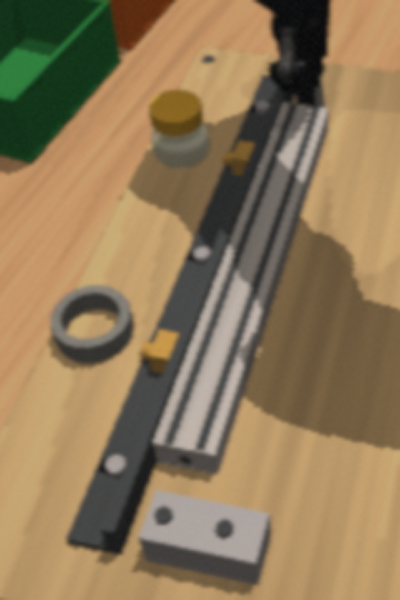

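The bar slides along the fence and still looks flush: its left end moved from about (190,440) to (185,457) in the side crop. I'll continue to the stop.

```bash
python3 - <<'E'
from w import *
r=ctrl.move_l(W(40,-135,8),feed=22,force_limit=9); st(f"home {r}")
snap("side","side13.png",(200,100,360,340),2.5)
ctrl.move_l(W(40,-185,8.5),feed=100); ctrl.move_l(W(40,-200,45),feed=120); st()
ctrl.move_l(W(-60,-230,60),feed=250); st()
d=optics.camera("top"); e=optics.camera("side")
import pickle; pickle.dump((d,e),open("c1.pkl","wb"))
z=lambda d,b,s,o: cv2.imwrite("pics/"+o,cv2.resize(d["color"][b[1]:b[3],b[0]:b[2]],None,fx=s,fy=s,interpolation=cv2.INTER_CUBIC))
z(d,(170,130,330,250),5,"t14.png"); z(d,(300,110,460,230),5,"t14b.png"); z(e,(200,200,360,320),5,"s14.png")
E
```

```text
home True t 34.22 fix [  39.83 -153.72    7.64] F [ 0.8  -1.41  0.06]
 t 35.19 fix [  40.2  -199.71   45.41] F [-0.52  0.15  0.06]
 t 35.77 fix [ -60.37 -229.51   59.6 ] F [0.45 0.93 0.65]
```

View pics/t14.png

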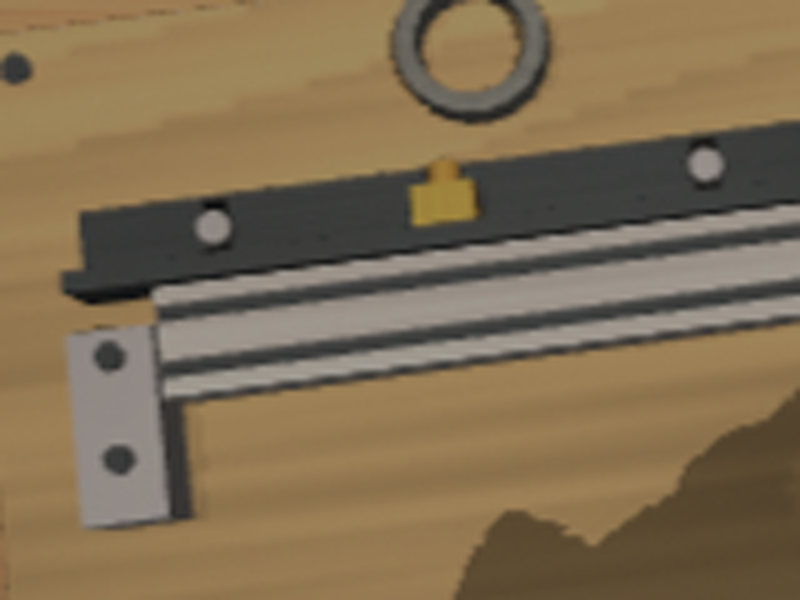

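View pics/t14b.png

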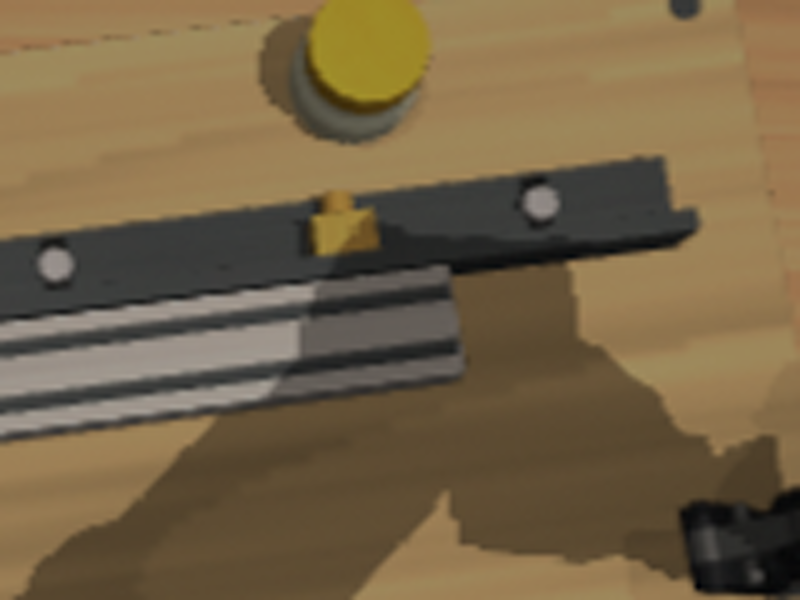

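View pics/s14.png

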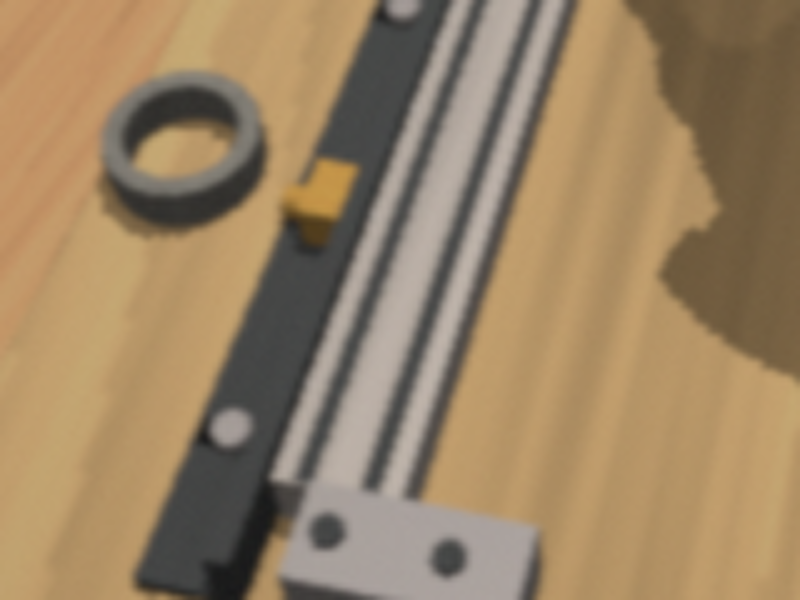

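The bar's end meets the stop at about t14 (157,345), and the fence edge shows no visible gap. I'll check flushness numerically with line fits.

```bash
cat > fit.py <<'E'
import sys
from h import *
import pickle
ctr=np.array([584.1,33.2]); th=0.1459
c_,s_=np.cos(th),np.sin(th); RF=np.array([[c_,-s_],[s_,c_]])
Fx=lambda P:(P[:,:2]-ctr)@RF
d,e=pickle.load(open(sys.argv[1],"rb"))
def prof(d,x,y,z,L=9):  # edge along fixture x near x at fixture y: strongest gradient
    xs=np.arange(x-L,x+L,0.25); pw=np.c_[ctr+np.c_[xs,np.full_like(xs,y)]@RF.T,np.full_like(xs,z)]
    uv=proj(d,pw).astype(np.float32); g=cv2.cvtColor(d["color"],cv2.COLOR_BGR2GRAY)
    return xs,cv2.remap(g,uv[:,:1],uv[:,1:],cv2.INTER_CUBIC)[:,0].astype(float)
for n,c in(("top",d),("side",e)):
    for nm,x,z,sg in(("bar fence edge",63,43,-1),("bar near edge",23,43,0)):
        pts=[]
        for y in np.arange(-125,196,8.):
            if 85<y<105 or -115<y<-95: pass
            xs,v=prof(c,x,y,z,7); gr=np.gradient(cv2.GaussianBlur(v[:,None],(1,9),2)[:,0],0.25)
            i=np.argmin(gr) if sg<0 else np.argmax(np.abs(gr))
            pts.append((y,xs[i],gr[i]))
        p=np.array(pts); m=np.ones(len(p),bool)
        for _ in range(4):
            k=np.polyfit(p[m,0],p[m,1],1); r=p[:,1]-np.polyval(k,p[:,0]); m=np.abs(r)<max(0.8,2*np.std(r[m]))
        print(n,nm,"x(y=-140)=%.2f x(200)=%.2f slope %.4f rms %.2f n %d"%(np.polyval(k,-140),np.polyval(k,200),k[0],r[m].std(),m.sum()))
    # fence back edge of base unknown height; fence bottom line right of bar not visible
E
python3 fit.py c1.pkl
```

```text
top bar fence edge x(y=-140)=62.45 x(200)=61.15 slope -0.0038 rms 0.31 n 41
top bar near edge x(y=-140)=23.74 x(200)=24.62 slope 0.0026 rms 2.76 n 41
side bar fence edge x(y=-140)=62.61 x(200)=61.80 slope -0.0024 rms 0.28 n 41
side bar near edge x(y=-140)=22.37 x(200)=21.55 slope -0.0024 rms 0.34 n 33
```

```bash
cat > fit2.py <<'E'
import sys; sys.argv=["","c1.pkl"]
exec(open("fit.py").read().split("for n,c in")[0])
c0=pickle.load(open("c0.pkl","rb"))
for n in("top","side"):
    c=c0[n]
    for nm,x,z,sg in(("fence foot",63,18,-1),("fence front top edge",63,48,0),("fence back top",71,48,0)):
        pts=[]
        for y in np.arange(-225,226,6.):
            if 75<y<120 or -125<y<-85: continue
            xs,v=prof(c,x,y,z,6); gr=np.gradient(cv2.GaussianBlur(v[:,None],(1,9),2)[:,0],0.25)
            i=np.argmin(gr) if sg<0 else np.argmax(np.abs(gr)); pts.append((y,xs[i]))
        p=np.array(pts); m=np.ones(len(p),bool)
        for _ in range(5):
            k=np.polyfit(p[m,0],p[m,1],1); r=p[:,1]-np.polyval(k,p[:,0]); m=np.abs(r)<max(0.8,2*np.std(r[m]))
        print(n,nm,"x(-140)=%.2f x(200)=%.2f slope %.4f rms %.2f n %d"%(np.polyval(k,-140),np.polyval(k,200),k[0],r[m].std(),m.sum()))
E
python3 fit2.py
```

```text
top fence foot x(-140)=63.08 x(200)=62.31 slope -0.0023 rms 0.16 n 62
top fence front top edge x(-140)=57.97 x(200)=57.78 slope -0.0006 rms 0.10 n 60
top fence back top x(-140)=69.48 x(200)=72.06 slope 0.0076 rms 3.36 n 62
side fence foot x(-140)=63.56 x(200)=63.16 slope -0.0012 rms 0.34 n 58
side fence front top edge x(-140)=62.22 x(200)=62.37 slope 0.0004 rms 0.40 n 54
side fence back top x(-140)=68.62 x(200)=70.54 slope 0.0057 rms 2.90 n 61
```

The slope differs from the fence's by only about 0.0013 rad (about 0.4 mm over the bar), and the offset is 0.6–1 mm, which is close to the calibration error. To be sure, I'll confirm with slow stepped pushes opposite each pin, reading the force, and then touch the end again.

```bash
cat >> w.py <<'E'
def fpush(y,x0,x1,lim,step=0.4):
    ctrl.move_l(W(x0,y,8.5),feed=60); b=np.array(ctrl.get_obs()["force"]); L=[]
    x=x0
    while x<x1:
        x+=step; r=ctrl.move_l(W(x,y,8.5),feed=8,force_limit=9); o=ctrl.get_obs()
        f=-(np.array(o["force"])[:2]@RF)[0]; L.append((round(x,1),round(float(F(o["tool_pos"])[0]),2),round(float(f),1)))
        if f>lim or r: print("stop",r); break
    print(L,"t",o["clock"])
E
python3 - <<'E'
from w import *
ctrl.move_l(W(-15,-90,20),feed=250); 
fpush(-90,6,22,12.5)
ctrl.move_l(W(0,-90,8.5),feed=100); st()
E
```

```text
stop False
[(6.4, 6.21, 0.4), (6.8, 6.81, -0.9), (7.2, 7.23, 0.1), (7.6, 7.63, 0.2), (8.0, 8.02, -0.7), (8.4, 8.45, 0.2), (8.8, 8.83, -0.0), (9.2, 8.94, 0.6), (9.6, 8.99, 1.8), (10.0, 9.01, 2.8), (10.4, 9.05, 4.9), (10.8, 9.04, 5.5), (11.2, 9.05, 5.6), (11.6, 9.06, 6.9), (12.0, 9.03, 6.7), (12.4, 9.0, 7.8), (12.8, 8.99, 7.9), (13.2, 8.98, 8.7), (13.6, 8.96, 8.6), (14.0, 8.92, 9.2), (14.4, 8.89, 10.3), (14.8, 8.86, 10.5), (15.2, 8.89, 10.5), (15.6, 8.88, 11.9), (16.0, 8.82, 12.1), (16.4, 8.81, 12.3), (16.8, 8.79, 12.8)] t 43.925
 t 44.24 fix [  2.02 -90.09   8.75] F [-0.31  0.02  0.21]
```

The right side is solid: the tool stays at x ≈ 9.0 while the force rises to 12.8 N, so it is seated. Same test on the left, with coarser steps.

```bash
python3 - <<'E'
from w import *
ctrl.move_l(W(-2,90,8.5),feed=220)
fpush(90,7.5,22,13,0.8)
ctrl.move_l(W(0,90,8.5),feed=100); st()
E
```

```text
stop False
[(8.3, 8.45, 0.4), (9.1, 8.86, 0.4), (9.9, 8.95, 2.7), (10.7, 8.95, 4.7), (11.5, 8.99, 5.8), (12.3, 8.94, 7.6), (13.1, 8.9, 8.3), (13.9, 8.85, 9.3), (14.7, 8.85, 9.6), (15.5, 8.83, 10.7), (16.3, 8.79, 12.8), (17.1, 8.76, 13.3)] t 48.5167
 t 48.84 fix [ 1.88 90.04  8.75] F [ 1.04 -0.23  0.95]
```

Both sides are rigid at x ≈ 8.95 with 13 N applied. Last, a gentle end-push to confirm home, then withdraw.

```bash
python3 - <<'E'
from w import *
ctrl.move_l(W(-15,0,30),feed=220); ctrl.move_l(W(-15,-185,40),feed=250); ctrl.move_l(W(40,-185,40),feed=220); ctrl.move_l(W(40,-180,8.5),feed=100)
r=ctrl.move_l(W(40,-145,8.5),feed=18,force_limit=8); st(f"end {r}")
ctrl.move_l(W(40,-185,8.5),feed=100); ctrl.move_l(W(40,-200,60),feed=150); ctrl.move_l(W(-110,-200,120),feed=300); st()
d=optics.camera("top"); e=optics.camera("side")
import pickle; pickle.dump((d,e),open("c2.pkl","wb"))
cv2.imwrite("pics/t20.png",cv2.resize(d["color"][110:330,155:475],None,fx=2.5,fy=2.5,interpolation=cv2.INTER_CUBIC))
cv2.imwrite("pics/s20.png",cv2.resize(e["color"][100:340,180:440],None,fx=2.5,fy=2.5,interpolation=cv2.INTER_CUBIC))
E
python3 fit.py c2.pkl
```

```text
end True t 52.68 fix [  39.6  -153.9     8.22] F [ 0.1  -0.22  0.47]
 t 54.34 fix [-109.01 -199.48  119.58] F [0.77 1.53 0.21]
top bar fence edge x(y=-140)=62.33 x(200)=61.78 slope -0.0016 rms 0.36 n 41
top bar near edge x(y=-140)=23.13 x(200)=22.38 slope -0.0022 rms 0.23 n 35
side bar fence edge x(y=-140)=62.26 x(200)=62.53 slope 0.0008 rms 0.23 n 41
side bar near edge x(y=-140)=22.38 x(200)=22.32 slope -0.0002 rms 0.38 n 33
```

View pics/t20.png

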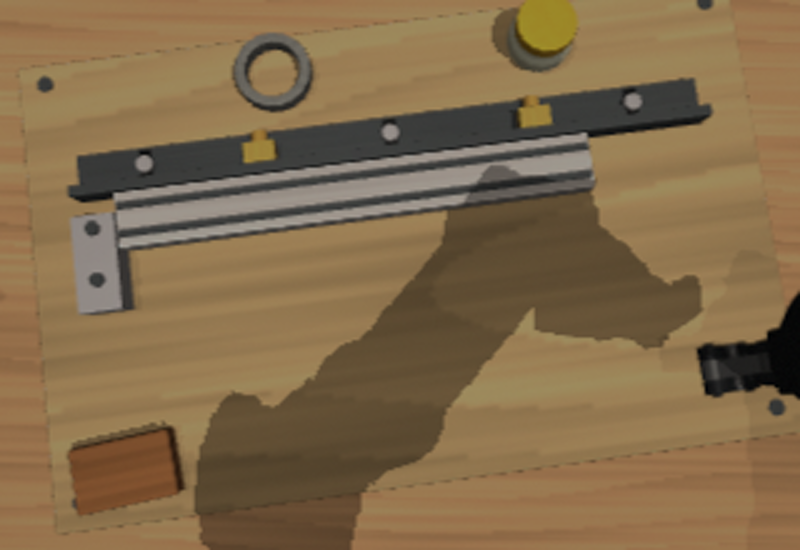

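View pics/s20.png

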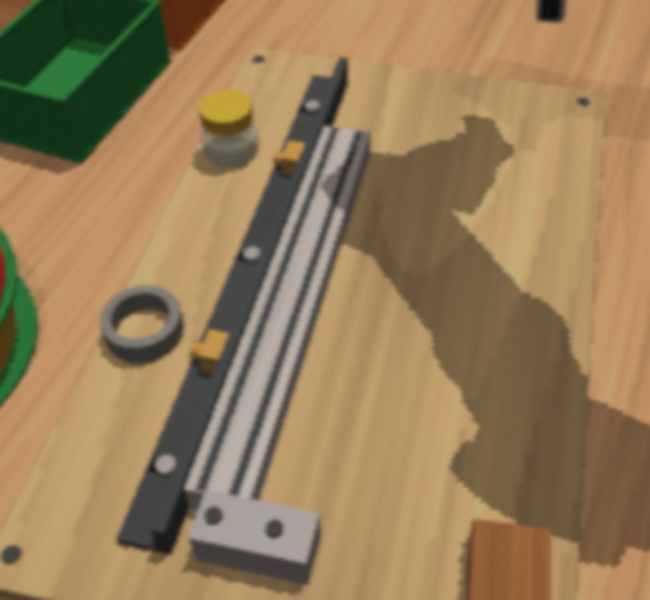

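The bar is flush with the fence and home against the stop at about (118,220) in the top crop. The other items haven't moved and the robot is clear of everything.

```bash
python3 -c "
from rig import hand_in,ctrl
hand_in(); print(ctrl.get_obs()['clock'])"
```

```text
the job is handed in; nothing more can be done
the job is handed in; nothing more can be done
```

I pushed the bar flush along the fence with both pins pressed in, then slid it home against the end stop and let go. I handed in at about 54 s of the 72 s allowed. I pushed with closed fingers in this order: up to both pins, left end, right end, left and right again, then along the fence.

**First pass missed:** the fingers passed over the bar without touching it, because the closed fingertips sit about 13 mm behind the TCP, not 14 mm ahead of it as stated. I found this with a light touch on the bare board (4.7 N) and corrected for it.

**Last checks:**
- **Flush:** after the slide I pushed slowly opposite each pin. The tool stopped at the same distance on both sides (x about 8.95 mm) and held there up to about 13 N, so neither side had anything left to give.
- **Home:** two pushes on the end, with force limits of 9 N and 8 N, stopped within 0.2 mm of each other.
- **Pictures:** both pin tails stand out behind the fence, and the other items look unmoved.
- **Force:** I never set a push to stop above 14 N. The actual peak was not recorded.

**Where the checks disagreed:**
- **Gap to the fence:** the image line fits put the bar's fence-side edge 0.5–1.3 mm short of the measured fence line, about the size of the 2 mm calibration error. I relied on the force checks instead.
- **Angle to the fence:** the bar's angle matched the fence's to within about 0.002 rad.

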